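# Pin the lever shaft in its bearing block

### The job

Lock the lever shaft on the stockroom bench: take the pin with the plain cylindrical head from the rack and stand it in the bore on top of the bearing block, slowly push the lever away from the robot until the shaft's hidden cross-hole comes under the pin, the pin falls in and the lever stops, then press the pin fully home until its head sits on the rubber washer, and let go of everything. Do it by feel: never force the lever once it has stopped, do not ram the pin down on the washer, and leave the other two pins in the rack and the small things on the bench where they are.

Things in the scene. Friction and masses are not known exactly. Their poses are not given: they have to be found in the camera images.
- pin: The pin to use: steel shank 12 mm wide, 73 mm long (foot tapers to 7 mm over 5 mm), under a plain black upright cylindrical head 24 mm wide, 24 mm high; about 75 g. It stands upright, loosely, in one of the rack's three holes (which one varies). Origin at the centre of the shank's foot, z up towards the head: head underside at z = 73 mm.
- pin_head (a point): Centre of the flat top of the pin's head, 97 mm above its foot.
- rack: Grey block 60 x 210 x 50 mm (x, y, z) fixed on the bench, origin at the centre of its underside. Three upright holes 14 mm wide, 40 mm deep, at y = -70, 0 and +70 mm, each holding a pin: feet 10 mm above the bench, head undersides at 83 mm, 33 mm above the rack's top.
- disc_pin: Another pin in the rack, same shank, with a thin flat disc head 36 mm wide and 8 mm high. Not to be used. Origin at its foot.
- tee_pin: Another pin in the rack, same shank, with a cross-bar head 46 x 12 x 14 mm. Not to be used. Origin at its foot.
- block: Grey bearing block 60 x 60 x 80 mm on a foot 110 mm long in x, fixed on the bench. Origin at the centre of its underside, z up, +x roughly away from the robot. A steel shaft 32 mm thick lies through it along the block's y axis and sticks out on the +y side. Dimensions of the upright bore in its top: see the bore.
- bore (a point): Centre of the bore's mouth, in the top plane of the washer, 83 mm above the bench. The upright bore is 13.4 mm wide, with a 2.5 mm chamfer just under the washer. Until the cross-hole lines up, a pin put in stops on the shaft: foot 61 mm, head underside 134 mm, head top 158 mm above the bench.
- washer: Black rubber washer around the bore on top of the block: 34 mm outside, 17 mm inside, 3 mm thick; origin at the centre of its underside, 80 mm above the bench. It is springy (about 7 N per mm). Pin home: head underside on the washer at 83 mm, head top 107 mm above the bench. More than 40 N between pin and washer is ramming it.
- shaft_mid (a point): Middle of the shaft, on its axis, 45 mm above the bench under the bore. Its straight cross-hole, 14 mm wide, is hidden in the block; its angle to the lever differs every time. It lines up after 0.35 to 0.8 rad of turning the lever towards +x (away from the robot); the pin then falls 35 mm or more by its own weight, and the lever stops within 0.35 rad more (play).
- clips (a point): Between two spring clips in the bore under the shaft, 21 mm above the bench. The fallen pin stops on or in them (foot 13 to 25 mm, head top 110 to 122 mm above the bench) and must be pushed down through them, with roughly 6 to 15 N, until its head sits on the washer (foot 10 mm above the bench).
- lever_ball (a point): Centre of the black ball, 25 mm wide, ending the lever (10 mm rod): 88 mm from the shaft's axis, 78 mm to +y of the block's origin. The lever turns about the shaft's axis and starts between upright and 0.9 rad of lean to -x (to the robot); at the cross-hole it stands 0.1 rad before to 0.3 rad past upright. It turns with 2 to 4 N at the ball and stays put.
- lever (a joint): Bend of the springy lever at its foot, rad: 0 when not loaded, positive when the ball is pushed towards +x; 12 N m per rad, about 0.0073 rad per newton at the ball. Free turning bends it about 0.01. More than 0.11 rad (15 N at the ball) either way is forcing it.
- grease: White-capped jar 60 mm wide, 90 mm high, standing on the bench; a bystander. Origin at its underside.
- spare_collar: Loose steel collar ring 48 mm wide, 18 mm high, on the bench; a bystander. Origin at its underside.
- nut_cup: Small steel bowl 80 mm wide, 45 mm high, on the bench; a bystander. Origin at its underside.
- spanner: Spanner lying on the bench; a bystander.
- dowel: Loose steel dowel 12 mm wide, 50 mm long, lying on the bench; a bystander.
There are look-alikes about, which are no part of the job. What is shaped like the pin but blue or purple is not meant.

How it is judged:
By the outcome, as a careful person would: the job done as asked, in the order asked, and still so for the second after the job is handed in, with the robot touching nothing.
It also fails if it takes over 69 s, if anything falls off the work surface, if the arm or the gripper's body presses on something with over 40 N, if the wrist force passes 120 N, or if a joint passes its speed limit or range.

### The arm

A 6-joint arm with a two-finger parallel gripper is mounted at the origin on the work surface. World frame = base frame: x ahead of the robot, y to its left, z up, the work surface at z = 0. Lengths are in m, angles in rad, forces in N, time in s.
With the tool pointing down it reaches from about 0.3 to 0.775 m from the base axis. Payload 14.6 kg.
Tool frame: the origin (TCP) lies at the very end of the fingers, on their centre line; the grasp point (between the pads) lies 19 mm behind it; x points along the fingers, z is the direction in which the jaws open and shut, and the axes are right-handed (so a half turn about x gives the same grasp; the last joint's range is limited). The gripper opens to 94 mm and grips with 3 to 60 N. Pads are 16 mm wide; open, the fingers measure 119 mm over their backs; the gripper's body (75 mm by 177 mm) begins 78 mm behind the grasp point.
Start: joints at [-1.328, 0.3, 1.521, -0, 1.321, -0.067], TCP at [0.168, -0.524, 0.205] pointing down, gripper open.
Joint ranges: [-3.03, 3.03], [-0.79, 2.21], [0.23, 2.52], [-1.04, 4.18], [0, 3.07], [-2.55, 2.55]. Speed limits (rad/s): [2.22, 2.22, 2.57, 3.14, 3.14, 3.14].

### API

Orientations are given as [roll, pitch, yaw] about the fixed x, y, z axes, in that order (R = Rz(yaw) Ry(pitch) Rx(roll)).
In Python, from station import ctrl gives the robot as it stands. The module is installed in compiled form; this text tells all that it offers.
- The arm moves only by the tool servo_tool, never from a script. Its argument "motion" is one flat list of numbers, 4 for each row, row after row: the shift along the tool's x, y, z in mm, then the turn about the tool's x in degrees. In form: [dx, dy, dz, roll, dx, dy, dz, roll, ...]. A call has 1 to 20 rows; each row is the pose to reach, as a shift and turn from the pose commanded when the call began, along the tool's axes at that moment; what a row does not reach only later rows make up. A row lasts 1/8 s, in which the tool goes at most 62.5 mm and 10.7 degrees, less where a joint would pass 70% of its speed; a pose out of reach is approached as far as the arm can. A call with a gripper value outside its range is refused whole. "gripper" is the opening, from 0 (shut) to 1 (fully open), set as the call begins (left out, the last holds). The fingers move at their own pace and stop on an object; "force" is the grip in N (left out, the last holds). Time passes only in rows, so rows that repeat a pose let the fingers close. It gives the time, the measured TCP pose, the force and the opening at its end, in the units of the state.
- ctrl.get_obs(): the state, without advancing time (a new reading comes with each control period).
- ctrl.camera(name): name is "scene" or "top" or "wrist"; returns a dict with "color" (400x640x3 uint8, red, green, blue), "z_map" (400x640 float32, m along the optical axis (not along the pixel's ray), 0 where there is no reading), "fx", "fy", "cx", "cy" (pixels), "dist_coeffs" ([k1, k2, p1, p2, k3] as OpenCV has them; the pictures are not rectified), "rvec" (rotation vector, rad) and "tvec" (3), from world to camera coordinates, as OpenCV has them. Camera axes: x right, y down, z forward; pixel columns grow to the right and rows downward; lengths in m; the calibration is good to about 2 mm. A picture is of the moment at which its call begins.
- ctrl.hand_in(): hands the job in, once; it reports no verdict.
The state is a dict: "time_s": time; "qpos": joint angles; "joint_vel": joint speeds; "tau": joint torques, N m; "ee_pos": TCP position; "eef_rot": TCP orientation; "force": force on the tool from outside, world axes, zero at the start; "moment": the same for the moment, N m; "grip_width": finger opening in m.
Only numpy, scipy, OpenCV 4.12 (cv2) and the standard library are available. Lean on these libraries where they do the work, as an engineer would, in place of code of your own. Each camera call takes 0.05 s, during which the arm holds its last target.

## Working session

There is one attempt and no reset: what is moved stays moved. The work goes in short steps, Python scripts to look and compute and a tool call to move; the robot and the scene stay as the last step left them, time stands still between calls to the robot, and variables do not carry over. Pictures are saved under pics/ and viewed, and the job is handed in when it is done.

Besides the shell and the picture viewer there is one more tool, called after "Request:" in YAML: its name, and indented under it one key for each argument. servo_tool: Moves the arm, as the interface text tells. Its arguments: {"type":"object","properties":{"motion":{"type":"array","items":{"type":"number"}},"gripper":{"type":"number"},"force":{"type":"number"}},"required":["motion"]}

```bash
mkdir -p pics; cat > h.py <<'E'
import numpy as np,cv2
from station import ctrl
def snap(n,tag):
    c=ctrl.camera(n); cv2.imwrite(f'pics/{tag}.png',c['color'][:,:,::-1]); np.savez(f'pics/{tag}.npz',**{k:np.array(v) for k,v in c.items()}); return c
def load(tag): return dict(np.load(f'pics/{tag}.npz'))
def K(c): return np.array([[c['fx'],0,c['cx']],[0,c['fy'],c['cy']],[0,0,1]],float)
def ray(c,u,v):
    p=cv2.undistortPoints(np.array([[[u,v]]],float),K(c),np.array(c['dist_coeffs'],float))[0,0]
    R=cv2.Rodrigues(np.array(c['rvec'],float))[0]; t=np.array(c['tvec'],float).ravel()
    return -R.T@t, R.T@np.array([p[0],p[1],1.])
def atz(c,u,v,z):
    o,d=ray(c,u,v); return o+d*(z-o[2])/d[2]
def dep(c,u,v):
    o,d=ray(c,u,v); return o+d*float(c['z_map'][int(v),int(u)])
def cloud(c):
    h,w=c['z_map'].shape; vv,uu=np.mgrid[0:h,0:w]
    p=cv2.undistortPoints(np.stack([uu,vv],-1).reshape(-1,1,2).astype(float),K(c),np.array(c['dist_coeffs'],float)).reshape(h,w,2)
    R=cv2.Rodrigues(np.array(c['rvec'],float))[0]; t=np.array(c['tvec'],float).ravel()
    P=np.dstack([p,np.ones((h,w))])*c['z_map'][...,None]
    return (P-t)@R
def crop(tag,x0,y0,x1,y1,s,out):
    im=cv2.imread(f'pics/{tag}.png')[y0:y1,x0:x1]; cv2.imwrite(f'pics/{out}.png',cv2.resize(im,None,fx=s,fy=s,interpolation=cv2.INTER_CUBIC))
E
python3 - <<'E'
from h import *
for n in ['scene','top']: snap(n,n+'0')
o=ctrl.get_obs(); print(o)
E
```

```text
{'time_s': 0.1, 'qpos': array([-1.32761138e+00,  3.00419186e-01,  1.52151154e+00,  2.92295735e-05,
        1.32071934e+00, -6.65820221e-02]), 'joint_vel': array([-0.00175457, -0.00212731, -0.0013716 , -0.00207318,  0.00050401,
        0.00239534]), 'tau': array([ 1.30338802e-03, -5.32643437e+01, -3.53279579e+01,  7.09658233e-02,
        2.35140586e-02, -7.65492655e-05]), 'ee_pos': array([ 0.16761674, -0.52358677,  0.20494423]), 'eef_rot': array([3.04824164, 1.56973853, 1.78720504]), 'force': array([ 0.13837828, -0.53352692,  0.63104912]), 'moment': array([0.01652548, 0.03123173, 0.0203604 ]), 'grip_width': 0.09382951609462775}
```

View pics/scene0.png

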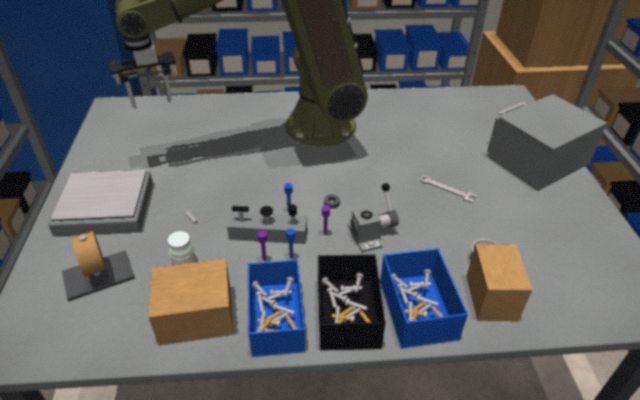

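View pics/top0.png

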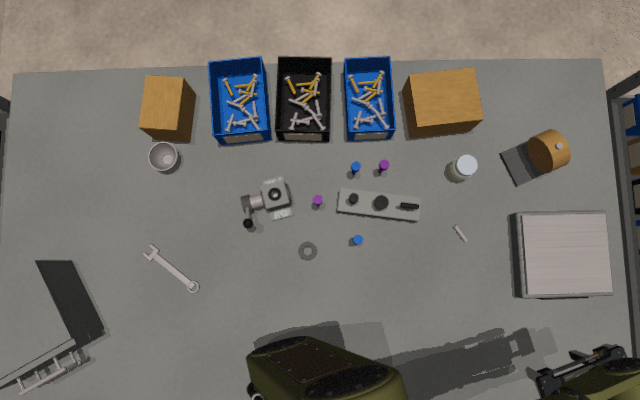

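The scene view faces the robot. In the top view up is +x and left is +y, with the block at about (275,195), the ball at (248,223) and the rack along (340–420,205). I'll enlarge both.

```bash
python3 - <<'E'
from h import *
crop('top0',230,150,430,260,4,'topc'); crop('scene0',220,170,420,260,4,'scenec')
c=load('top0'); P=cloud(c)
for n,u,v in [('L',353,199),('M',381,203),('R',409,206),('block',275,193),('ball',248,223),('rack',367,205),('blue',355,167),('purp',318,201)]:
    print(n,P[v,u].round(4))
E
```

```text
L [ 0.5441 -0.1176  0.1093]
M [ 0.5351 -0.1878  0.0915]
R [ 0.5258 -0.2561  0.0947]
block [0.5703 0.0778 0.0602]
ball [0.4895 0.1368 0.1216]
rack [ 0.5354 -0.1569  0.0531]
blue [ 0.6258 -0.1257  0.0979]
purp [ 0.5423 -0.0322  0.0991]
```

View pics/topc.png

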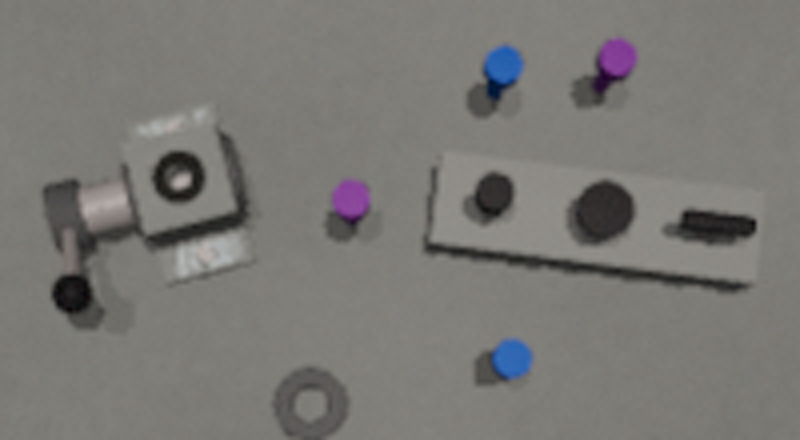

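View pics/scenec.png

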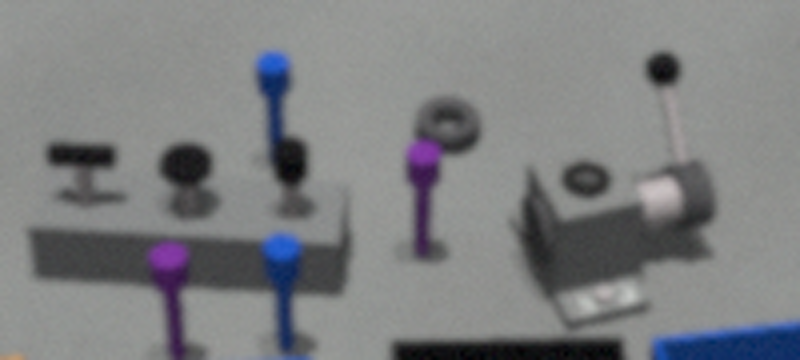

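```bash
python3 - <<'E'
from h import *
c=load('top0'); s=load('scene0')
f=lambda x,y,x0,y0:((x+.5)/4-.5+x0,(y+.5)/4-.5+y0)
t=lambda x,y,z:print(atz(c,*f(x,y,230,150),z).round(4))
g=lambda x,y,z:print('s',atz(s,*f(x,y,220,170),z).round(4))
t(494,192,.107); g(291,147,.107)
t(179,177,.083); g(587,179,.083)
print('blk top corners');[t(*q,.08) for q in [(125,142),(213,121),(243,216),(152,238)]]
print('rack');[t(*q,.05) for q in [(440,153),(764,190),(753,282),(430,243)]]
t(72,293,.12); g(663,68,.12); t(351,200,.097);t(512,358,.097);t(503,66,.097);t(616,58,.097)
P=cloud(c); m=(P[...,2]>.099)&(P[...,2]<.115)&(np.hypot(P[...,0]-.54,P[...,1]+.118)<.03); print(m.sum(),P[m].mean(0))
E
```

```text
[ 0.5478 -0.1182  0.107 ]
s [ 0.547  -0.1175  0.107 ]
[0.5646 0.077  0.083 ]
s [0.5655 0.0782 0.083 ]
blk top corners
[0.5881 0.1113 0.08  ]
[0.6003 0.0556 0.08  ]
[0.5396 0.0373 0.08  ]
[0.5269 0.0945 0.08  ]
rack
[ 0.5817 -0.0881  0.05  ]
[ 0.5533 -0.2958  0.05  ]
[ 0.4942 -0.2859  0.05  ]
[ 0.5235 -0.0802  0.05  ]
[0.49   0.1379 0.12  ]
s [0.4982 0.1378 0.12  ]
[ 0.546  -0.0307  0.097 ]
[ 0.447  -0.1269  0.097 ]
[ 0.6282 -0.1268  0.097 ]
[ 0.6318 -0.1973  0.097 ]
75 [ 0.54703429 -0.1196051   0.10744829]
```

```bash
cat >> h.py <<'E'
from scipy.spatial.transform import Rotation as Ro
def Rt(o): return Ro.from_euler('xyz',o['eef_rot']).as_matrix()
def go(x,y,z,jaw=None,o=None):
    """row [mm,mm,mm,deg]; jaw = wanted jaw line angle in world (rad), mod pi"""
    o=o or ctrl.get_obs(); R=Rt(o); d=R.T@(np.array([x,y,z])-o['ee_pos'])*1000
    a=np.arctan2(R[1,2],R[0,2]); r=0
    if jaw is not None:
        r=-((jaw-a+np.pi/2)%np.pi-np.pi/2)  # tool x down: +roll = -world yaw
    print('pos',o['ee_pos'].round(4),'jaw',round(a,3),'F',o['force'].round(2),'t',o['time_s'],'w',round(o['grip_width'],4),'q6',o['qpos'][5].round(3))
    print('row',d.round(1),np.degrees(r).round(1))
E
python3 - <<'E'
from h import *
o=ctrl.get_obs(); print(Rt(o).round(3))
go(.5475,-.118,.205,0)
E
```

```text
[[-0.     0.952  0.305]
 [ 0.001  0.305 -0.952]
 [-1.     0.    -0.001]]
pos [ 0.1676 -0.5236  0.2049] jaw -1.261 F [ 0.14 -0.53  0.63] t 0.1 w 0.0938 q6 -0.067
row [ 3.000e-01  4.854e+02 -2.705e+02] -72.3
```

Request:
servo_tool:
  motion: [0,24,-13,-3,0,72,-40,-9,0,120,-67,-16,0,170,-95,-23,0,218,-122,-29,0,267,-149,-36,0,315,-176,-42,0,364,-203,-48,0,410,-229,-54,0,450,-251,-60,0,475,-265,-64,0,485.4,-270.5,-64.5,0,485.4,-270.5,-64.5,0,485.4,-270.5,-64.5]
  gripper: 0.64
  force: 20

```text
time_s: 1.85
ee_pos: [0.5469, -0.1191, 0.2055]
eef_rot: [-2.508, 1.571, -2.645]
force: [-0.6, 0.5, 0.4]
grip_width: 0.0598
```

```bash
python3 - <<'E'
from h import *
snap('wrist','w1'); go(.5475,-.118,.076,-.136)
E
```

```text
pos [ 0.547  -0.1191  0.2056] jaw -0.137 F [0.01 0.8  0.88] t 1.9 w 0.06 q6 -0.143
row [129.6   1.2   0.4] -0.1
```

View pics/w1.png

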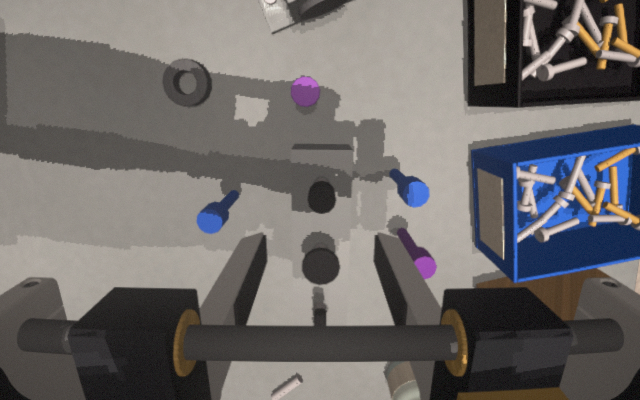

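The wrist view shows the black pin head at about (321,197), with the disc pin behind it at (320,265). The blue pin at (410,188) and the purple pin at (425,265) are to the right.

```bash
python3 - <<'E'
from h import *
c=load('w1'); P=cloud(c)
im=c['color'].astype(int)
m=(P[...,2]>.1)&(P[...,2]<.114)&(np.hypot(P[...,0]-.5475,P[...,1]+.118)<.03)
v,u=np.nonzero(m); print(m.sum(),u.min(),u.max(),v.min(),v.max(),P[m].mean(0),(u.min()+u.max())/2,(v.min()+v.max())/2)
print(atz(c,(u.min()+u.max())/2,(v.min()+v.max())/2,.107))
crop('w1',220,140,440,300,3.6,'w1c')
E
```

```text
646 308 335 185 213 [ 0.54825567 -0.11844193  0.10783139] 321.5 199.0
[ 0.54796665 -0.11865963  0.107     ]
```

View pics/w1c.png

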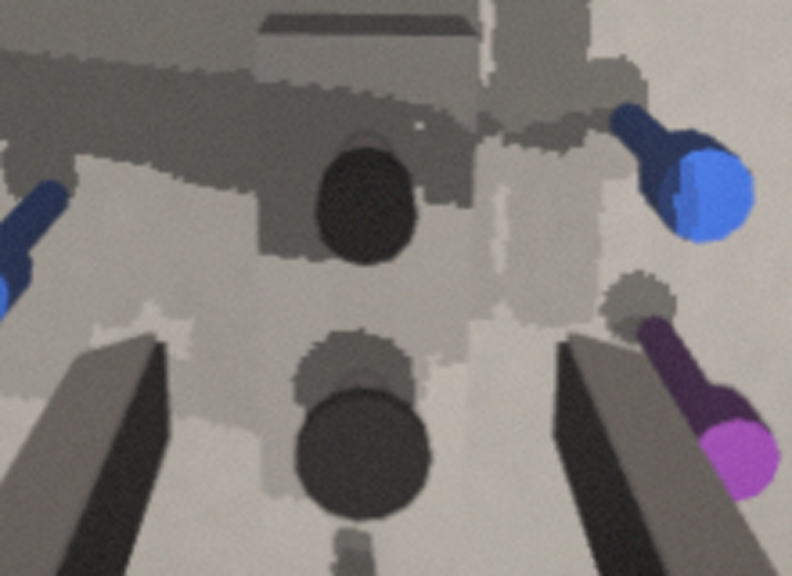

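Request:
servo_tool:
  motion: [30,0.7,0.9,0,60,0.7,0.9,0,90,0.7,0.9,0,110,0.7,0.9,0,122,0.7,0.9,0,127.6,0.7,0.9,0,127.6,0.7,0.9,0]

```text
time_s: 2.78
ee_pos: [0.5485, -0.1178, 0.0781]
eef_rot: [-0.071, 1.57, -0.207]
force: [0.9, 0.0, -0.2]
grip_width: 0.0604
```

Request:
servo_tool:
  motion: [0,0,0,0,0,0,0,0,0,0,0,0,0,0,0,0,0,0,0,0,0,0,0,0]
  gripper: 0.1
  force: 25

```text
time_s: 3.52
ee_pos: [0.5485, -0.1176, 0.0779]
eef_rot: [-0.161, 1.571, -0.296]
force: [0.1, 0.1, 1.4]
grip_width: 0.0233
```

```bash
python3 - <<'E'
from h import *
go(.548,-.1185,.078,-.136)
E
```

```text
pos [ 0.5485 -0.1176  0.0779] jaw -0.135 F [0.05 0.11 1.42] t 3.525 w 0.0233 q6 -0.141
row [-0.1 -0.9 -0.4] 0.0
```

Request:
servo_tool:
  motion: [-8,0,0,0,-30,0,0,0,-60,0,0,0,-90,0,0,0,-108,0,0,0,-115,0,0,0,-115,0,0,0]

```text
time_s: 4.4
ee_pos: [0.5484, -0.1176, 0.1928]
eef_rot: [-0.277, 1.571, -0.412]
force: [-0.4, -0.6, -1.4]
grip_width: 0.0234
```

```bash
python3 - <<'E'
from h import *
go(.565,.0775,.193,-.136)
E
```

```text
pos [ 0.5484 -0.1176  0.1928] jaw -0.135 F [-0.44 -0.58 -1.36] t 4.4 w 0.0234 q6 -0.141
row [ -0.2 195.6  -9.9] 0.0
```

Request:
servo_tool:
  motion: [0,10,-0.5,0,0,35,-2,0,0,70,-3.5,0,0,105,-5,0,0,130,-6.5,0,0,143,-7.2,0,0,145.6,-7.4,0,0,145.6,-7.4,0,0,145.6,-7.4,0]

```text
time_s: 5.52
ee_pos: [0.5608, 0.027, 0.1928]
eef_rot: [-2.152, 1.571, -2.288]
force: [-0.2, -0.4, -0.4]
grip_width: 0.0234
```

```bash
python3 - <<'E'
from h import *
c=snap('wrist','w2'); go(.565,.0775,.193,-.136)
E
```

```text
pos [0.5608 0.027  0.1928] jaw -0.136 F [ 0.28 -0.64 -0.94] t 5.575 w 0.0236 q6 0.119
row [-0.2 50.6 -2.7] -0.0
```

View pics/w2.png

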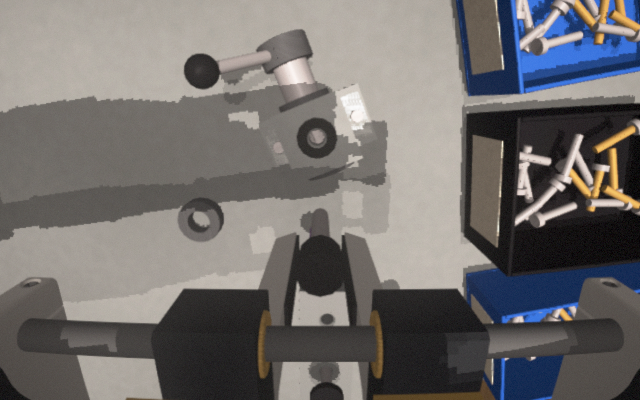

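```bash
python3 - <<'E'
from h import *
crop('w2',160,10,400,190,3.3,'w2a'); crop('w2',250,190,400,310,5,'w2b')
E
```

```text
(no output)
```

View pics/w2a.png

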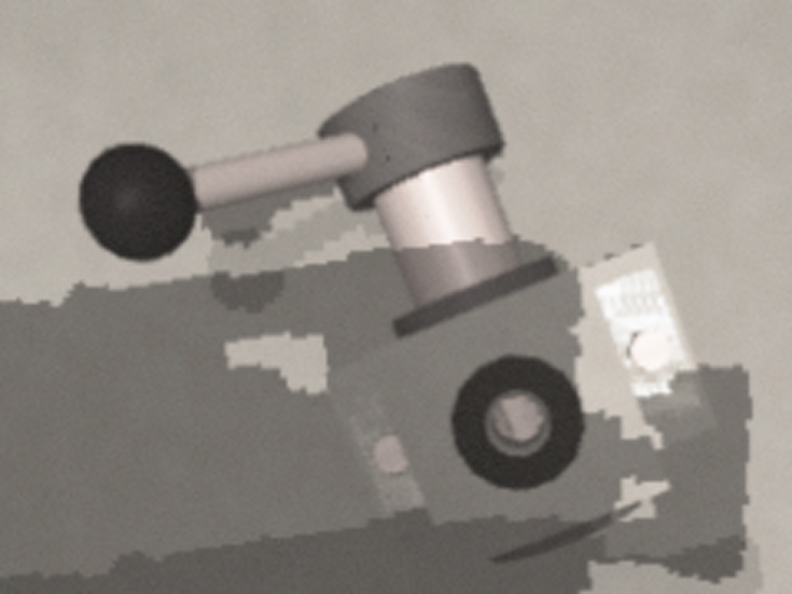

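View pics/w2b.png

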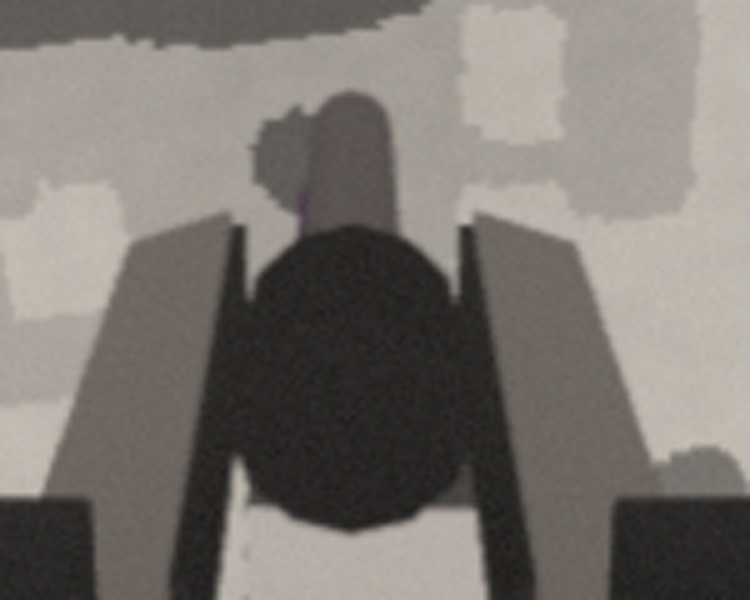

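```bash
python3 - <<'E'
from h import *
c=load('w2'); f=lambda x,y,x0,y0,s:((x+.5)/s-.5+x0,(y+.5)/s-.5+y0)
print('cam',ray(c,0,0)[0])
for q in [(452,422),(583,422),(517,355),(517,489)]: print(atz(c,*f(*q,160,10,3.3),.083).round(4))
print('bore',atz(c,*f(517.5,422,160,10,3.3),.083).round(4))
def pj(p): return cv2.projectPoints(np.array(p,float).reshape(-1,3),np.array(c['rvec'],float),np.array(c['tvec'],float),K(c),np.array(c['dist_coeffs'],float))[0].reshape(-1,2)
e=np.array([.5608,.027,.1928])
# fit pin axis xy & z from head outline
b=lambda p:((p-[250,190]+.5)*5-.5)
th=np.linspace(0,2*np.pi,37)
for dz in (.029,):
  for zz,r,n in ((dz,.012,'top'),(dz-.024,.012,'bot'),(dz-.092,.006,'foot5'),(dz-.097,.0035,'foot')):
    p=b(pj([[e[0]+r*np.cos(t),e[1]+r*np.sin(t),e[2]+zz] for t in th])); print(n,p.min(0).round(),p.max(0).round())
P=cloud(c); z=P[266,321]; print('head',z)
# ball
v,u=np.mgrid[0:400,0:640]; 
D=P.reshape(-1,3); m=(np.linalg.norm(P-[.491,.138,.113],axis=-1)<.03)&(P[...,2]>.07)&(c['color'].max(-1)<70)
from scipy.optimize import least_squares
Q=P[m]; s=least_squares(lambda x:np.linalg.norm(Q-x,axis=1)-.0125,[.491,.138,.113],loss='soft_l1',f_scale=.002); print(m.sum(),'ball',s.x.round(4))
E
```

```text
cam [0.57093623 0.1039382  0.37326576]
[0.548  0.0794 0.083 ]
[0.5807 0.075  0.083 ]
[0.5665 0.0936 0.083 ]
[0.5619 0.0604 0.083 ]
bore [0.5644 0.0772 0.083 ]
top [231. 289.] [479. 514.]
bot [245. 200.] [464. 401.]
foot5 [313.  75.] [395. 153.]
foot [331.  82.] [377. 126.]
head [0.56138924 0.03014373 0.22355089]
918 ball [0.4894 0.1389 0.1125]
```

Request:
servo_tool:
  motion: [0,8,-0.4,0,0,26,-1.4,0,0,43,-2.5,0,0,51,-3,0,0,51.4,-3,0,10,51.4,-3,0,20,51.4,-3,0,30,51.4,-3,0,36,51.4,-3,0,40,51.4,-3,0,43,51.4,-3,0]

```text
time_s: 6.95
ee_pos: [0.5648, 0.079, 0.1498]
eef_rot: [0.28, 1.571, 0.145]
force: [-0.0, -0.2, -0.3]
grip_width: 0.0235
```

```bash
python3 - <<'E'
from h import *
c=snap('wrist','w3'); go(.5648,.0784,.130,-.136); crop('w3',220,170,420,320,4,'w3c')
E
```

```text
pos [0.5647 0.0789 0.1494] jaw -0.135 F [ 0.12 -0.37 -1.6 ] t 7.0 w 0.0236 q6 0.21
row [19.4 -0.5  0.2] 0.0
```

View pics/w3c.png

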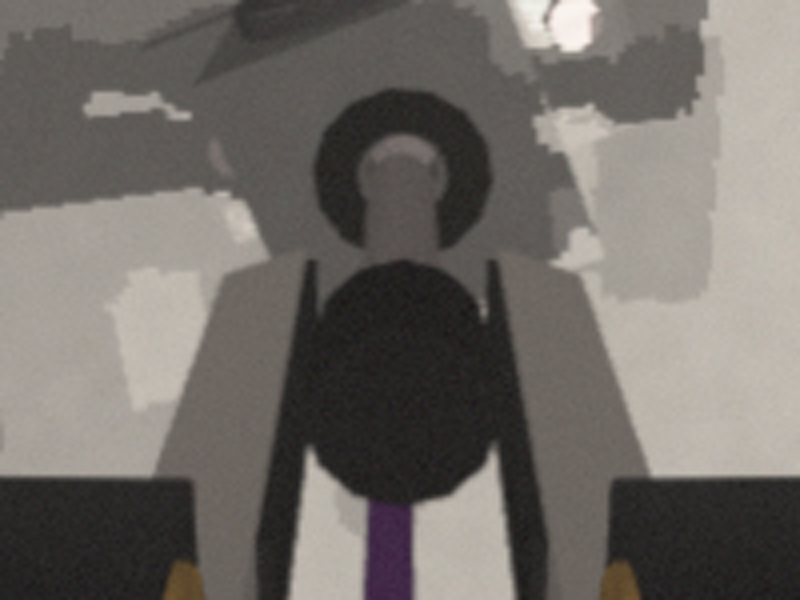

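Request:
servo_tool:
  motion: [1.5,0,0,0,3,0,0,0,4.5,0,0,0,6,0,0,0,7.5,0,0,0,9,0,0,0]

```text
time_s: 7.75
ee_pos: [0.5647, 0.079, 0.1407]
eef_rot: [0.715, 1.571, 0.58]
force: [0.2, -0.5, -1.2]
grip_width: 0.0235
```

Request:
servo_tool:
  motion: [1.5,0,0,0,3,0,0,0,4.5,0,0,0,6,0,0,0,7.5,0,0,0,8.5,0,0,0]

```text
time_s: 8.5
ee_pos: [0.5647, 0.079, 0.1322]
eef_rot: [-2.952, 1.571, -3.088]
force: [0.4, 0.2, -0.2]
grip_width: 0.0235
```

Request:
servo_tool:
  motion: [0.8,0,0,0,1.6,0,0,0,2.4,0,0,0]

```text
time_s: 8.88
ee_pos: [0.5647, 0.079, 0.1299]
eef_rot: [1.412, 1.571, 1.277]
force: [-0.0, 0.5, -1.0]
grip_width: 0.0234
```

Request:
servo_tool:
  motion: [0.6,0,0,0,0.6,0,0,0]

```text
time_s: 9.12
ee_pos: [0.5647, 0.079, 0.1293]
eef_rot: [-3.064, 1.571, 3.084]
force: [-0.4, -0.2, -0.0]
grip_width: 0.0235
```

Request:
servo_tool:
  motion: [0,0,0,0,0,0,0,0,0,0,0,0,0,0,0,0]
  gripper: 0.5

```text
time_s: 9.62
ee_pos: [0.5648, 0.079, 0.1294]
eef_rot: [0.646, 1.571, 0.511]
force: [-1.0, -0.8, 0.4]
grip_width: 0.0465
```

```bash
python3 - <<'E'
from h import *
c=snap('wrist','w4'); go(.5648,.0784,.200,-.136); crop('w4',220,150,420,300,4,'w4c')
E
```

```text
pos [0.5647 0.079  0.1294] jaw -0.135 F [0.65 0.17 0.86] t 9.675 w 0.0465 q6 0.21
row [-70.6  -0.5   0.1] 0.0
```

View pics/w4c.png

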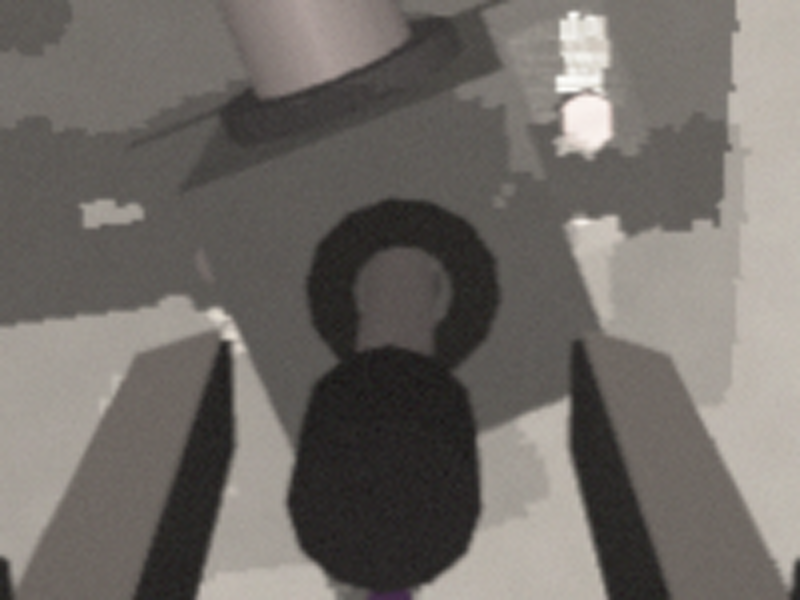

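Request:
servo_tool:
  motion: [-4,0,0,0,-16,0,0,0,-36,0,0,0,-56,0,0,0,-68,0,0,0,-72,0,0,0,-72,0,0,0]

```text
time_s: 10.55
ee_pos: [0.5647, 0.0789, 0.2012]
eef_rot: [-2.808, 1.571, -2.943]
force: [0.3, 0.3, -0.6]
grip_width: 0.0469
```

```bash
python3 - <<'E'
from h import *
c=snap('scene','s5'); go(.4504,.1291,.200,.246); crop('s5',320,170,420,250,7,'s5c')
E
```

```text
pos [0.5646 0.079  0.2008] jaw -0.135 F [-0.79 -0.21  1.15] t 10.6 w 0.0468 q6 0.21
row [   0.9   34.3 -119.9] -21.8
```

View pics/s5c.png

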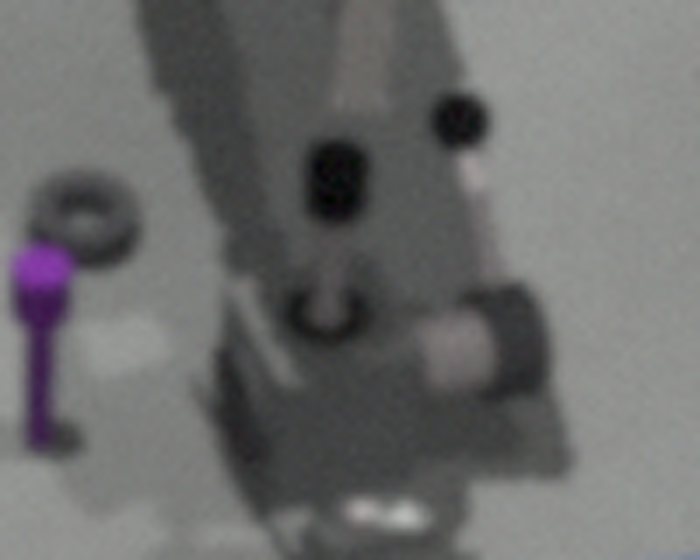

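The pin stands upright in the bore, with its head at crop (337,180) above the washer at (327,308). Next I'll shut the fingers and go behind the ball.

Request:
servo_tool:
  motion: [0,3,-10,-3,0,9,-32,-7,0,16,-57,-11,0,24,-83,-15,0,30,-106,-19,0,33,-117,-21,0,34,-120,-21.8,0,34,-120,-21.8,30,34,-120,-21.8,60,34,-120,-21.8,85,34,-120,-21.8,96,34,-120,-21.8,97,34,-120,-21.8,97,34,-120,-21.8]
  gripper: 0

```text
time_s: 12.35
ee_pos: [0.451, 0.1289, 0.1051]
eef_rot: [-0.062, 1.57, 0.183]
force: [0.5, 0.3, 0.9]
grip_width: 0.0006
```

```bash
python3 - <<'E'
from h import *
c=snap('wrist','w6'); go(.4504,.1291,.103,.246); print(Rt(ctrl.get_obs()).round(3))
E
```

```text
pos [0.451  0.1289 0.1052] jaw 0.245 F [ 0.31  0.14 -0.73] t 12.4 w 0.0005 q6 -0.045
row [ 2.2  0.3 -0.5] -0.1
[[ 0.001 -0.243  0.97 ]
 [ 0.     0.97   0.243]
 [-1.    -0.     0.001]]
```

View pics/w6.png

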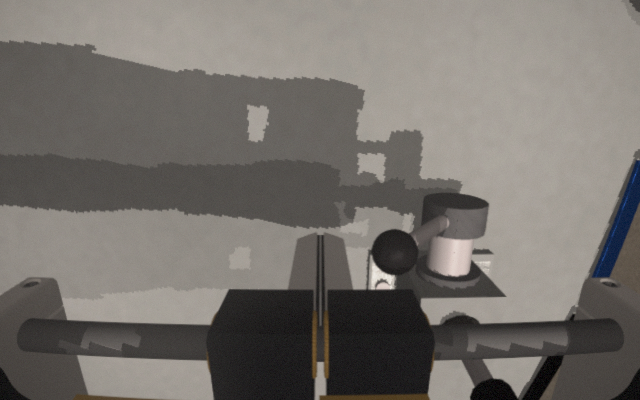

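Request:
servo_tool:
  motion: [0,0,3,0,0,0,6,0,0,0,9,0,0,0,12,0,0,0,14,0,0,0,16,0,0,0,18,0,0,0,20,0]

```text
time_s: 13.4
ee_pos: [0.4684, 0.1334, 0.1045]
eef_rot: [3.127, 1.567, -2.911]
force: [-20.4, -4.7, 19.9]
grip_width: 0.0002
```

```bash
cat >> h.py <<'E'
def st():
    import time
    o=ctrl.get_obs(); d=o['ee_pos']-np.array([.5645,.0773,0]); X=np.array([.97,.2435,0]); Y=np.array([-.2435,.97,0])
    print('t',o['time_s'],'s',(d@X*1e3).round(1),"y'",(d@Y*1e3).round(1),'z',(d[2]*1e3).round(1),'Fs',(o['force']@X).round(2),'Fy',(o['force']@Y).round(2),'Fz',o['force'][2].round(2))
E
python3 -c "
from h import *
st()"
```

```text
t 13.4 s -79.5 y' 77.8 z 104.5 Fs -20.96 Fy 0.41 Fz 19.9
```

Force is 21 N at about 45°, so the sloped finger back is wedging along the lever. I'll back off straight away.

Request:
servo_tool:
  motion: [0,0,-6,0,0,0,-14,0,0,0,-20,0,0,0,-20,0]

```text
time_s: 13.9
ee_pos: [0.4502, 0.1288, 0.1045]
eef_rot: [-0.104, 1.571, 0.141]
force: [0.2, 0.6, 0.7]
grip_width: 0.0006
```

```bash
python3 - <<'E'
from h import *
st(); c=snap('wrist','w7'); P=cloud(c)
from scipy.optimize import least_squares
m=(np.linalg.norm(P-[.491,.138,.113],axis=-1)<.03)&(P[...,2]>.07)&(c['color'].max(-1)<70)
Q=P[m]; s=least_squares(lambda x:np.linalg.norm(Q-x,axis=1)-.0125,[.491,.138,.113],loss='soft_l1',f_scale=.002); print(m.sum(),'ball',s.x.round(4))
st(); c=snap('scene','s7'); crop('s7',320,150,440,250,6,'s7c')
E
```

```text
t 13.9 s -98.4 y' 77.8 z 104.5 Fs 0.3 Fy 0.51 Fz 0.67
1652 ball [0.4897 0.1388 0.1126]
t 13.95 s -98.1 y' 77.8 z 104.5 Fs -0.04 Fy -0.37 Fz 0.22
```

View pics/w7.png

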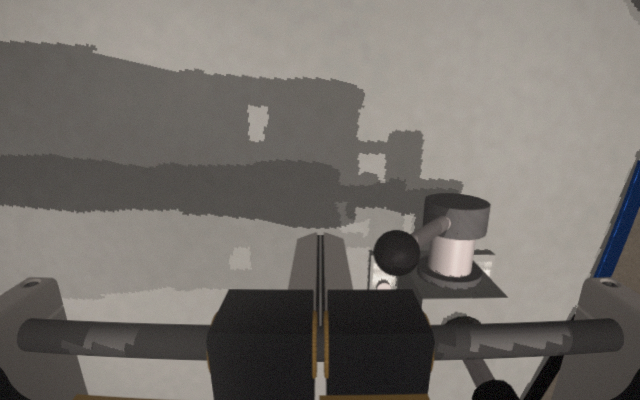

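View pics/s7c.png

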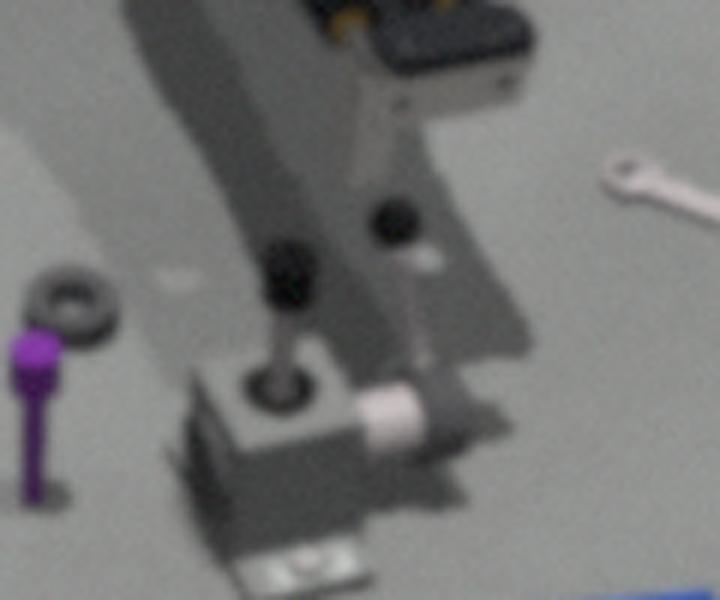

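Request:
servo_tool:
  motion: [0,0,0,10,0,0,0,20,0,0,0,30,0,0,0,40,0,0,0,50,0,0,0,60,0,0,0,70,0,0,0,80,3,0,0,90,6,0,0,90,6,0,0,90]

```text
time_s: 15.38
ee_pos: [0.4504, 0.1288, 0.0981]
eef_rot: [-1.644, 1.57, -2.966]
force: [-0.3, 0.4, -0.1]
grip_width: 0.0005
```

```bash
python3 - <<'E'
from h import *
st(); go(.45,.129,.1,.246); c=snap('wrist','w8')
print(Rt(ctrl.get_obs()).round(3))
E
```

```text
t 15.375 s -98.2 y' 77.8 z 98.1 Fs -0.24 Fy 0.46 Fz -0.12
pos [0.4504 0.1288 0.0981] jaw -1.322 F [-0.35  0.39 -0.12] t 15.375 w 0.0005 q6 1.522
row [-1.9 -0.3 -0.3] -89.8
[[-0.     0.969  0.246]
 [-0.     0.246 -0.969]
 [-1.    -0.     0.   ]]
```

View pics/w8.png

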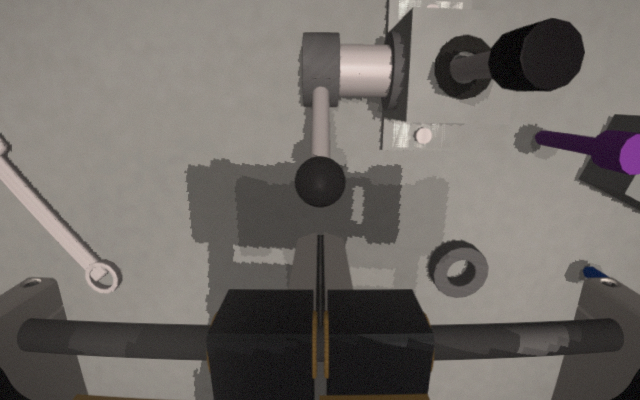

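The wrist view now shows the ball at (320,181) in line with the fingers, and the pin head at (540,55) still high.

Request:
servo_tool:
  motion: [0,4,0,0,0,8,0,0,0,12,0,0,0,15,0,0,0,16.5,0,0,0,17.5,0,0,0,18.5,0,0]

```text
time_s: 16.3
ee_pos: [0.4684, 0.1334, 0.0984]
eef_rot: [0.071, 1.571, -1.254]
force: [0.0, 0.1, 0.1]
grip_width: 0.0004
```

```bash
python3 -c "
from h import *
st()"
```

```text
t 16.3 s -79.6 y' 77.8 z 98.4 Fs 0.07 Fy 0.11 Fz 0.13
```

Request:
servo_tool:
  motion: [0,1.5,0,0,-0.7,3,0,0,-1.7,4.5,0,0]

```text
time_s: 16.68
ee_pos: [0.4719, 0.1343, 0.1001]
eef_rot: [-1.588, 1.568, -2.913]
force: [-9.3, -1.6, 8.4]
grip_width: 0.0005
```

```bash
python3 -c "
from h import *
st()"
```

```text
t 16.675 s -76.0 y' 77.8 z 100.1 Fs -9.44 Fy 0.69 Fz 8.42
```

The contact has high friction, so moving flatter than the arc jams the ball along the lever. I'll err on the steep side of the arc and raise the tool first.

Request:
servo_tool:
  motion: [-1,0,0,0,-2,0,0,0]

```text
time_s: 16.92
ee_pos: [0.4726, 0.1344, 0.102]
eef_rot: [-1.707, 1.57, -3.033]
force: [-1.4, -1.0, -1.1]
grip_width: 0.0003
```

```bash
python3 -c "
from h import *
st()"
```

```text
t 16.925 s -75.2 y' 77.8 z 102.0 Fs -1.63 Fy -0.6 Fz -1.14
```

Request:
servo_tool:
  motion: [-1.3,1.5,0,0,-2.6,3,0,0,-3.9,4.5,0,0,-5.2,6,0,0]

```text
time_s: 17.42
ee_pos: [0.4786, 0.1359, 0.1073]
eef_rot: [-1.85, 1.571, 3.107]
force: [-2.1, -0.7, 0.1]
grip_width: 0.0006
```

```bash
python3 -c "
from h import *
st()"
```

```text
t 17.425 s -69.0 y' 77.7 z 107.3 Fs -2.18 Fy -0.15 Fz 0.12
```

Request:
servo_tool:
  motion: [-1.2,1.6,0,0,-2.3,3.2,0,0,-3.4,4.8,0,0,-4.4,6.4,0,0,-5.4,8,0,0,-6.3,9.6,0,0]

```text
time_s: 18.18
ee_pos: [0.488, 0.1382, 0.1137]
eef_rot: [1.657, 1.571, 0.332]
force: [-2.9, -1.5, 2.6]
grip_width: 0.0005
```

```bash
python3 -c "
from h import *
st()"
```

```text
t 18.175 s -59.4 y' 77.7 z 113.7 Fs -3.22 Fy -0.78 Fz 2.62
```

Request:
servo_tool:
  motion: [-1.2,1.6,0,0,-2.3,3.2,0,0,-3.2,4.8,0,0,-4.1,6.4,0,0,-4.9,8,0,0,-5.6,9.6,0,0,-6.3,11.2,0,0,-6.9,12.8,0,0,-7.5,14.4,0,0,-8,16,0,0]

```text
time_s: 19.42
ee_pos: [0.5035, 0.1422, 0.1216]
eef_rot: [2.063, 1.571, 0.738]
force: [-2.2, -0.5, 2.5]
grip_width: 0.0001
```

```bash
python3 -c "
from h import *
st()
c=snap('wrist','w9')"
```

```text
t 19.425 s -43.4 y' 77.8 z 121.6 Fs -2.28 Fy 0.05 Fz 2.46
```

View pics/w9.png

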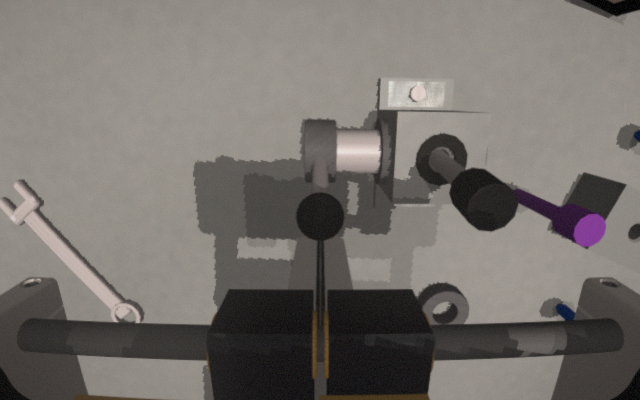

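Request:
servo_tool:
  motion: [-0.7,1.5,0,0,-1.3,3,0,0,-1.9,4.5,0,0,-2.4,6,0,0,-2.8,7.5,0,0,-3.2,9,0,0]

```text
time_s: 20.23
ee_pos: [0.5122, 0.1443, 0.1248]
eef_rot: [1.342, 1.571, 0.016]
force: [-1.9, -0.6, 1.7]
grip_width: 0.0006
```

```bash
python3 -c "
from h import *
st()"
```

```text
t 20.225 s -34.4 y' 77.7 z 124.8 Fs -1.99 Fy -0.09 Fz 1.73
```

Request:
servo_tool:
  motion: [-0.2,1,0,0,-0.4,2,0,0,-0.6,3,0,0,-0.7,4,0,0]

```text
time_s: 20.72
ee_pos: [0.5161, 0.1453, 0.1255]
eef_rot: [3.117, 1.571, 1.792]
force: [-1.6, -0.9, 1.7]
grip_width: 0.0005
```

```bash
python3 -c "
from h import *
st()"
```

```text
t 20.725 s -30.4 y' 77.7 z 125.5 Fs -1.77 Fy -0.52 Fz 1.7
```

Request:
servo_tool:
  motion: [-0.1,1,0,0,-0.2,2,0,0,-0.3,3,0,0,-0.3,4,0,0]

```text
time_s: 21.22
ee_pos: [0.52, 0.1463, 0.1258]
eef_rot: [1.753, 1.571, 0.427]
force: [-1.4, -0.9, 1.6]
grip_width: 0.0003
```

```bash
python3 -c "
from h import *
c=snap('wrist','w10');st()
P=cloud(c);m=(P[...,2]>.1)&(np.hypot(P[...,0]-.5645,P[...,1]-.0773)<.02); print(m.sum(), np.percentile(P[m][:,2],[50,98]))"
```

```text
t 21.275 s -26.4 y' 77.7 z 125.8 Fs -1.62 Fy 1.28 Fz 1.42
9149 [0.23823873 0.25826707]
```

Request:
servo_tool:
  motion: [0,1,0,0,0,2,0,0,0,3,0,0]

```text
time_s: 21.65
ee_pos: [0.5229, 0.147, 0.1258]
eef_rot: [1.485, 1.571, 0.16]
force: [-1.7, 0.2, 1.5]
grip_width: 0.0005
```

```bash
python3 -c "
from h import *
c=snap('wrist','w11');st()
P=cloud(c);m=(P[...,2]>.1)&(np.hypot(P[...,0]-.5645,P[...,1]-.0773)<.02); print(m.sum(), np.percentile(P[m][:,2],[50,98]))"
```

```text
t 21.7 s -23.4 y' 77.7 z 125.7 Fs -1.89 Fy 0.18 Fz 1.01
9559 [0.23796388 0.25824425]
```

```bash
cat >> h.py <<'E'
def pin(tag):
    c=snap('wrist',tag);st(); P=cloud(c);m=(P[...,2]>.1)&(P[...,2]<.18)&(np.hypot(P[...,0]-.5645,P[...,1]-.0773)<.02); print(m.sum(), np.percentile(P[m][:,2],[50,98]).round(4))
E
python3 - <<'E'
from h import *
c=load('w11');P=cloud(c);m=(P[...,2]>.1)&(P[...,2]<.18)&(np.hypot(P[...,0]-.5645,P[...,1]-.0773)<.02); print(m.sum(), np.percentile(P[m][:,2],[50,98]).round(4))
E
```

```text
1764 [0.1193 0.1208]
```

Request:
servo_tool:
  motion: [0,1,0,0,0,2,0,0,0,3,0,0]

```text
time_s: 22.08
ee_pos: [0.5258, 0.1477, 0.1258]
eef_rot: [-2.095, 1.571, 2.862]
force: [-1.5, 0.5, 1.4]
grip_width: 0.0004
```

```bash
python3 -c "
from h import *
pin('w12')"
```

```text
t 22.125 s -20.3 y' 77.7 z 125.7 Fs -2.29 Fy -1.1 Fz 1.1
1757 [0.1193 0.1209]
```

The pin has dropped, with its head top now at about 120 mm. I'll carry on gently until the lever stops.

Request:
servo_tool:
  motion: [0,1,0,0,0,2,0,0,0,3,0,0]

```text
time_s: 22.5
ee_pos: [0.5287, 0.1484, 0.1258]
eef_rot: [1.699, 1.571, 0.373]
force: [-2.0, -0.3, 2.0]
grip_width: 0.0007
```

Request:
servo_tool:
  motion: [0,1,0,0,0,2,0,0,0,3,0,0]

```text
time_s: 22.88
ee_pos: [0.5316, 0.1492, 0.1258]
eef_rot: [2.09, 1.571, 0.764]
force: [-1.0, -0.2, 1.3]
grip_width: 0.0005
```

```bash
python3 -c "
from h import *
st()"
```

```text
t 22.875 s -14.4 y' 77.7 z 125.8 Fs -1.03 Fy 0.03 Fz 1.25
```

Request:
servo_tool:
  motion: [0,1,0,0,0,2,0,0,0,3,0,0]

```text
time_s: 23.25
ee_pos: [0.5345, 0.1499, 0.1257]
eef_rot: [3.076, 1.571, 1.751]
force: [-0.4, -0.3, 0.6]
grip_width: 0.0002
```

Request:
servo_tool:
  motion: [0.2,1,0,0,0.4,2,0,0,0.6,3,0,0]

```text
time_s: 23.62
ee_pos: [0.5374, 0.1506, 0.1251]
eef_rot: [-1.932, 1.571, 3.026]
force: [-2.1, -0.1, 1.6]
grip_width: 0.0003
```

```bash
python3 -c "
from h import *
pin('w13')"
```

```text
t 23.675 s -8.4 y' 77.7 z 125.1 Fs -1.74 Fy 0.35 Fz 2.97
1688 [0.1192 0.1207]
```

View pics/w13.png

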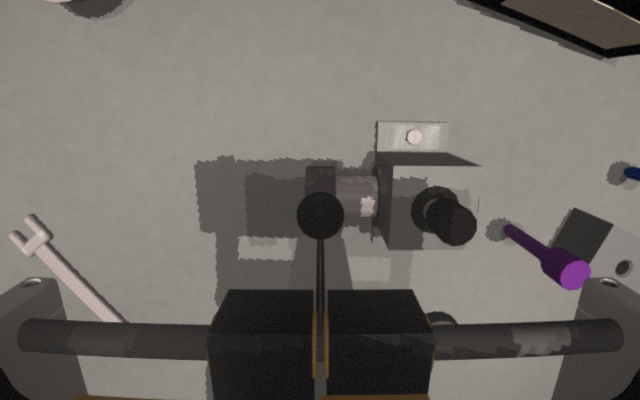

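The picture shows the pin head low over the washer at (455,222) and the ball at (320,214) against the fingers. I'll keep pushing gently.

Request:
servo_tool:
  motion: [0.2,1,0,0,0.4,2,0,0,0.6,3,0,0]

```text
time_s: 24.05
ee_pos: [0.5403, 0.1513, 0.1246]
eef_rot: [-1.441, 1.571, -2.767]
force: [-3.5, -0.3, 2.0]
grip_width: -0.0
```

Request:
servo_tool:
  motion: [0.2,1,0,0,0.5,2,0,0,0.7,3,0,0]

```text
time_s: 24.42
ee_pos: [0.5431, 0.1521, 0.1239]
eef_rot: [-1.657, 1.571, -2.982]
force: [-5.3, -1.0, 2.9]
grip_width: 0.0006
```

Request:
servo_tool:
  motion: [0.3,1,0,0,0.6,2,0,0,0.9,3,0,0]

```text
time_s: 24.8
ee_pos: [0.5459, 0.1528, 0.123]
eef_rot: [-1.598, 1.57, -2.924]
force: [-5.6, -1.9, 5.3]
grip_width: 0.0
```

```bash
python3 -c "
from h import *
pin('w14')
from scipy.optimize import least_squares
for t in ('w12','w13','w14'):
  c=load(t); P=cloud(c); e=np.array([.5645,.0773,.045]);X=np.array([.97,.2435,0]); Y=np.array([-.2435,.97,0])
  L=(P-e)@np.stack([X,Y,[0,0,1]]).T
  m=(abs(L[...,1]-.078)<.016)&(abs(L[...,0])<.04)&(L[...,2]>.06)&(L[...,2]<.105)&(c['color'].max(-1)<70)
  m[:, :295]=0; m[:,346:]=0; m[238:]=0
  Q=L[m]; s=least_squares(lambda x:np.linalg.norm(Q-x,axis=1)-.0125,[.01,.078,.087],loss='soft_l1',f_scale=.001); print(t,m.sum(),s.x.round(4),np.arctan2(s.x[0],s.x[2]),np.hypot(s.x[0],s.x[2]))
"
```

```text
t 24.85 s 0.4 y' 77.7 z 122.9 Fs -6.29 Fy 0.22 Fz 4.45
1703 [0.1192 0.1208]
w12 1732 [0.0006 0.0776 0.0891] 0.007170160866434588 0.0890673160193362
w13 1729 [0.0126 0.0775 0.0881] 0.14217763021966626 0.0890437097285073
w14 1714 [0.0211 0.0775 0.0865] 0.23942044705584356 0.08902800909589118
```

Request:
servo_tool:
  motion: [0.3,1,0,0,0.6,2,0,0]

```text
time_s: 25.1
ee_pos: [0.5477, 0.1532, 0.1224]
eef_rot: [-1.599, 1.57, -2.925]
force: [-6.8, -1.3, 5.5]
grip_width: 0.0003
```

```bash
python3 -c "
from h import *
st()"
```

```text
t 25.1 s 2.2 y' 77.7 z 122.4 Fs -6.95 Fy 0.36 Fz 5.55
```

Request:
servo_tool:
  motion: [0.2,1,0,0,0.4,2,0,0]

```text
time_s: 25.35
ee_pos: [0.5496, 0.1536, 0.1221]
eef_rot: [-1.566, 1.57, -2.891]
force: [-9.2, -2.6, 7.1]
grip_width: 0.0005
```

```bash
cat >> h.py <<'E'
def ball(t):
  from scipy.optimize import least_squares
  c=load(t); P=cloud(c); e=np.array([.5645,.0773,.045]);X=np.array([.97,.2435,0]); Y=np.array([-.2435,.97,0])
  L=(P-e)@np.stack([X,Y,[0,0,1]]).T
  m=(abs(L[...,1]-.078)<.016)&(abs(L[...,0])<.04)&(L[...,2]>.06)&(L[...,2]<.105)&(c['color'].max(-1)<70)
  m[:, :295]=0; m[:,346:]=0; m[238:]=0
  Q=L[m]; s=least_squares(lambda x:np.linalg.norm(Q-x,axis=1)-.0125,[.01,.078,.087],loss='soft_l1',f_scale=.001); print(t,s.x.round(4),'phi',np.arctan2(s.x[0],s.x[2]).round(4))
E
python3 -c "
from h import *
pin('w15');ball('w15');crop('w15',280,120,500,280,3.6,'w15c')"
```

```text
t 25.4 s 4.1 y' 77.7 z 122.0 Fs -8.98 Fy -0.23 Fz 7.16
1713 [0.1192 0.1209]
w15 [0.0247 0.0774 0.0855] phi 0.2816
```

View pics/w15c.png

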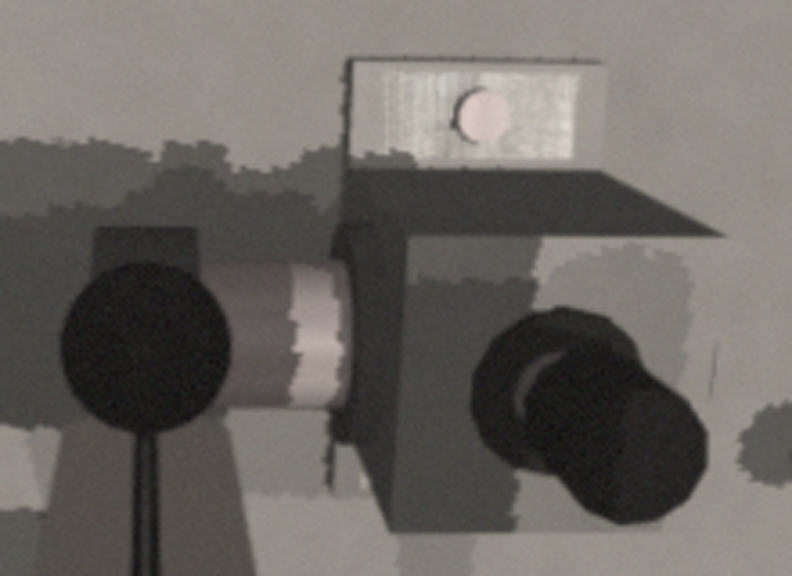

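The foot angle of the lever (ball angle minus bend) has stayed at 0.203–0.205 rad while the force rose from about 8 to 10.6 N, so the lever has stopped. I'll back off.

Request:
servo_tool:
  motion: [0,-2,0,0,0,-5,0,0,0,-10,0,0,0,-18,0,0,-10,-25,0,0,-30,-25,0,0,-50,-25,0,0,-55,-25,0,0,-55,-25,0,0]

```text
time_s: 26.52
ee_pos: [0.5256, 0.1477, 0.177]
eef_rot: [1.531, 1.57, 0.205]
force: [-0.9, -0.2, -0.2]
grip_width: 0.0005
```

```bash
python3 -c "
from h import *
pin('w16');go(.5645,.0775,.170,None)
c=snap('top','t16');crop('t16',220,150,340,250,6,'t16c')
c=load('w16');P=cloud(c);m=(P[...,2]>.11)&(P[...,2]<.13)&(np.hypot(P[...,0]-.5645,P[...,1]-.0773)<.02);print(P[m].mean(0))
"
```

```text
t 26.575 s -20.8 y' 77.7 z 176.5 Fs 0.15 Fy 1.07 Fz -0.37
1066 [0.1194 0.1209]
pos [0.5255 0.1476 0.1765] jaw -1.326 F [-0.12  1.07 -0.37] t 26.575 w 0.0003 q6 1.532
row [ 6.5 20.9 77.5] 0.0
[0.56685429 0.07795078 0.11896928]
```

View pics/w16.png

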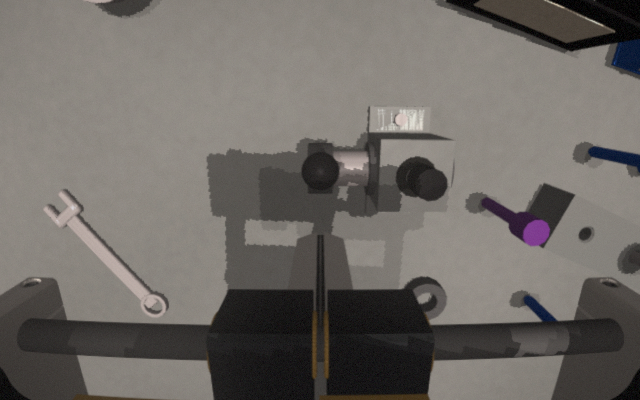

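Request:
servo_tool:
  motion: [0,3,10,0,0,10,35,0,0,17,60,0,0,21,75,0,0,21.4,77.5,0,0,21.4,77.5,0,15,21.4,77.5,0,30,21.4,77.5,0,42,21.4,77.5,0,48,21.4,77.5,0,50,21.4,77.5,0,50,21.4,77.5,0]

```text
time_s: 28.12
ee_pos: [0.5654, 0.0777, 0.1272]
eef_rot: [1.356, 1.57, 0.03]
force: [0.2, 0.2, 0.7]
grip_width: -0.0003
```

```bash
python3 -c "
from h import *
st();c=snap('wrist','w17');crop('w17',220,150,420,300,4,'w17c')
"
```

```text
t 28.125 s 1.0 y' 0.2 z 127.2 Fs 0.25 Fy 0.19 Fz 0.71
```

View pics/w17c.png

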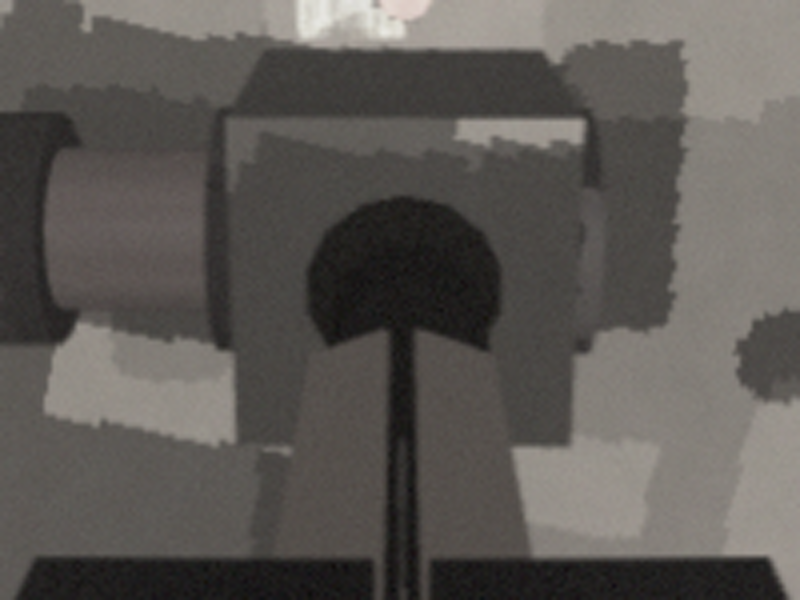

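The fingers are centred over the head, so I'll press down slowly.

Request:
servo_tool:
  motion: [1.5,0,0,0,3,0,0,0,4.5,0,0,0,6,0,0,0,7,0,0,0,8,0,0,0]

```text
time_s: 28.92
ee_pos: [0.5653, 0.0777, 0.1189]
eef_rot: [1.73, 1.571, 0.404]
force: [-0.9, 0.7, 2.3]
grip_width: 0.0007
```

Request:
servo_tool:
  motion: [1,0,0,0,2,0,0,0,3,0,0,0]

```text
time_s: 29.3
ee_pos: [0.5657, 0.0779, 0.1173]
eef_rot: [1.52, 1.569, 0.195]
force: [-4.9, 0.7, 12.7]
grip_width: 0.0002
```

Request:
servo_tool:
  motion: [1,0,0,0,2,0,0,0,3,0,0,0]

```text
time_s: 29.68
ee_pos: [0.5656, 0.0778, 0.114]
eef_rot: [1.493, 1.569, 0.168]
force: [-3.8, 0.1, 11.6]
grip_width: 0.0004
```

Request:
servo_tool:
  motion: [1,0,0,0,2,0,0,0,3,0,0,0]

```text
time_s: 30.05
ee_pos: [0.5656, 0.0779, 0.1115]
eef_rot: [1.556, 1.569, 0.23]
force: [-5.6, 0.7, 14.8]
grip_width: 0.0005
```

Request:
servo_tool:
  motion: [0.8,0,0,0,1.6,0,0,0,2.4,0,0,0]

```text
time_s: 30.42
ee_pos: [0.5655, 0.0779, 0.109]
eef_rot: [1.564, 1.569, 0.239]
force: [-5.7, 0.4, 15.5]
grip_width: 0.0004
```

Request:
servo_tool:
  motion: [0.5,0,0,0,1,0,0,0,1.5,0,0,0]

```text
time_s: 30.8
ee_pos: [0.5655, 0.0779, 0.1075]
eef_rot: [1.65, 1.57, 0.325]
force: [-6.1, 1.1, 15.3]
grip_width: 0.0002
```

Request:
servo_tool:
  motion: [0.4,0,0,0,0.8,0,0,0]

```text
time_s: 31.05
ee_pos: [0.5655, 0.078, 0.1071]
eef_rot: [1.608, 1.569, 0.283]
force: [-7.9, 1.1, 19.4]
grip_width: 0.0005
```

Request:
servo_tool:
  motion: [0.4,0,0,0,0.8,0,0,0,0.8,0,0,0]

```text
time_s: 31.42
ee_pos: [0.5655, 0.078, 0.1065]
eef_rot: [1.63, 1.569, 0.304]
force: [-9.3, 1.5, 21.1]
grip_width: 0.0004
```

Request:
servo_tool:
  motion: [0.4,0,0,0,0.8,0,0,0,0.8,0,0,0]

```text
time_s: 31.8
ee_pos: [0.5656, 0.078, 0.1062]
eef_rot: [1.601, 1.569, 0.276]
force: [-10.1, 1.6, 24.1]
grip_width: 0.0003
```

The force is climbing at about 7–8 N/mm, which matches the washer. I'll lift off and look.

Request:
servo_tool:
  motion: [-1,0,0,0,-4,0,0,0,-20,0,0,0,-50,0,0,0,-80,-20,0,0,-100,-50,0,0,-110,-75,0,0,-110,-80,0,0,-110,-80,0,0]

```text
time_s: 32.92
ee_pos: [0.488, 0.0583, 0.2138]
eef_rot: [1.383, 1.57, 0.057]
force: [-0.7, 0.0, -0.9]
grip_width: 0.0006
```

```bash
python3 -c "
from h import *
pin('w18');c=load('w18');P=cloud(c);m=(P[...,2]>.09)&(P[...,2]<.125)&(np.hypot(P[...,0]-.5645,P[...,1]-.0773)<.02);print(m.sum(),np.median(P[m],0))
c=snap('scene','s18');crop('w18',260,60,500,220,3.3,'w18c');crop('s18',220,160,430,260,3.7,'s18c')
"
```

```text
t 32.975 s -78.7 y' 0.2 z 213.5 Fs 0.26 Fy 0.82 Fz 0.69
650 [0.1073 0.1087]
650 [0.56626086 0.07673443 0.10734421]
```

View pics/w18.png

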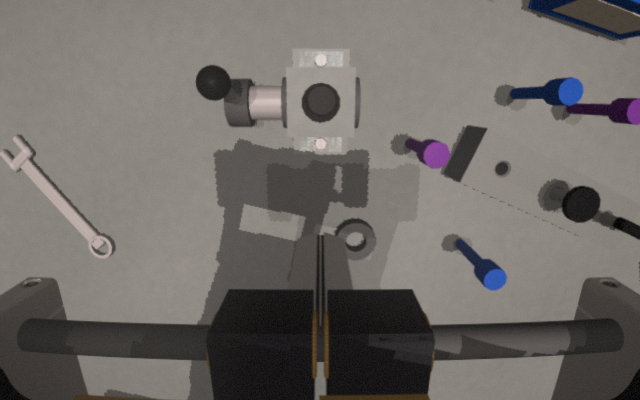

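View pics/s18c.png

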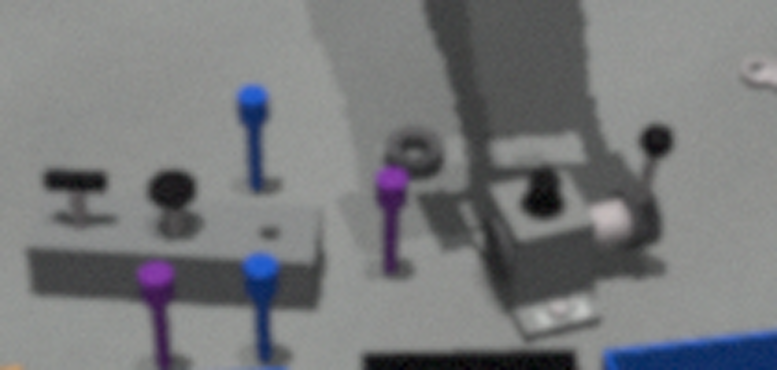

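The head top now measures 107.3 mm, which is home, and the head covers the washer. The other pins and the small things are where they were, and the arm is clear.

```bash
python3 -c "
from station import ctrl
print(ctrl.hand_in())"
```

```text
the job is handed in; nothing more can be done
None
```

The lever shaft is locked: the plain-head pin is fully home in the bore, and I handed the job in at about 33 s of the 69 s allowed.

- **Pin:** I took it from the rack's +y hole and stood it in the bore on the shaft.
- **Lever:** I pushed it away in small steps. The pin's drop showed in the depth picture, with its head top at about 119–121 mm. I kept pushing until the lever stopped, which took about 10.6 N at the ball, against the 15 N limit.
- **Pressing home:** The clips gave way at about 12–15 N. I pressed on to 24 N in total, where the force was climbing at about the washer's stiffness, and then lifted off.

**Last checks:** The head top measures 107.3 mm, against 107 mm nominal. The lever is past upright. The disc and tee pins are still in the rack. The collar, the spanner and the coloured pins look undisturbed; I did not check the jar, cup and dowel closely at the end. The arm is clear of everything.

**What went wrong:** My first two pushes on the ball wedged along the lever and did not turn it.
- The first reached about 21 N sideways and 20 N upwards on the tool, the second about 9 N and 8 N.
- Almost all of that force ran along the lever. By my reckoning the part that bends it was only 2–3 N at the end of each push; I had no reading in between.
- I backed off after the first push and raised the tool after the second. After the first, the pictures showed the lever unmoved and the pin still standing. I then followed the ball's arc, and it turned freely.

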